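# Open the latched lid of the resin curing cabinet

## Task

Open the curing cabinet so that the cured pieces can be fetched: first pull the spring clip by its ring sideways out of the cross-drilled pin at the front of the lid, and lay it in the shallow metal tray, wholly inside. Then pull up the recessed paddle in the sloping lid to trip the latch and, with the paddle still pulled, raise the lid past level to about 50 degrees from shut; let go so that the lid stays up by itself. Leave the other things on the table where they are.

Things in the scene. Friction and masses are not known exactly. Their poses are not given: they have to be found in the camera images.
- cabinet: fixed grey steel curing cabinet, 205 mm deep (x), 264 wide (y); its lid slopes up away from the robot at 40 deg. Origin under its middle on the table, z up, x from its low front (robot side, wall at x=-100) to its high back; yaw up to 0.25 rad either way. Lid shut: hinge line along y at x=100, z=270; lid's front edge at x=-100, z=102 (mm)
- pin_hole (a point): centre of the 8 x 8 mm hole that runs along the cabinet's y through a vertical steel pin, 18 mm thick, top 14 mm above this point; fixed, cabinet's axes, at x=-160, y=0, z=91.5 mm of it. The pin stands up through a slot in the lid's flat level tongue (66 mm wide in y, 84 mm long in x, its top 3.5 mm below this point)
- clip_ring (a point): centre of the ring of the loose steel clip, half-way up its 5 mm wire. The ring is 38 mm outside, lies level beyond the tongue's edge on the cabinet's +y side, about 58 mm from the pin, over free space down to the table. Grip it across its outside (along x) and pull 70 mm or more along the cabinet's +y at one height to free it; while in the pin the clip keeps the lid down
- clip: the whole clip (40 g, rigid, 110 mm long), lying flat; origin under the ring's centre, axes as the cabinet's at the start. Two parallel legs run from the ring to its -y: the straight one at x=+7.5 mm goes through the pin's hole, the other at x=-7.5 lies outside the pin on the robot's side
- clip_tip (a point): free end of the clip's straight leg, 89 mm (along the clip's -y) from the ring's centre
- tray: fixed shallow aluminium tray, 160 mm (x) by 200 mm (y) outside, 20 mm high, walls and floor 4 mm; origin under its middle on the table; yaw up to 0.3 rad. It stands left or right of the cabinet's front. The clip's length lies along the tray's long side when their y axes agree
- lid (a joint): opening of the lid: 0 shut, grows as the front edge rises, level at 0.70, stop at 1.1 rad. It turns about lid_hinge. A friction hinge holds it where it is left; raising it takes about 7 N at the paddle
- lid_hinge (a point): middle of the hinge line, turning with the lid: y hinge axis (positive turn opens), x up the slope, z out of the lid; face at z=0, front edge x=-262 mm. A black dish with the paddle is let in at x=-240 to -128, y=-65 to 65, floor z=-46. Over its upper end (x=-152 to -120) a hood, 62 mm wide, stands out 28 mm and fouls a vertical gripper: reach in along -z (tilted 30 to 40 deg from vertical)
- paddle (a joint): pull of the paddle: 0 at rest, grows as its free end (lower, robot side) is pulled up out of the dish; stop at 0.6 rad. It turns about paddle_hinge and springs back when let go: 1.5 N at the grip at rest, 3.5 N at the stop. Below about 0.3 rad the latch holds the lid shut; above that it is free
- paddle_hinge (a point): middle of the paddle's hinge, upper end of the dish, at x=-137, z=-19 mm of the lid's frame; axes turn with the paddle (as the lid's at rest): y hinge axis (positive turn pulls the paddle up), -x to its free end
- paddle_grip (a point): where to grip the paddle, a steel bar 40 mm wide (y), 14 mm thick (z), 75 mm long: 58 mm from its hinge, at half width and half thickness, 19 mm below the lid's face at rest, axes as the paddle's. 45 mm free on either side for the fingers (closing along y); the dish's floor is 27 mm below. Gripped so, it can turn between the finger pads
- dryer: a teal hair dryer lying on its side, 70 mm thick and about 200 by 185 mm, on the side of the cabinet where the tray is not; a bystander, origin under its middle
- cup_a: white mixing cup, 70 mm wide, 100 mm high; a bystander, origin under its middle
- cup_b: clear mixing cup, 66 mm wide, 85 mm high; a bystander, origin under its middle
- jar: amber jar, 52 mm wide, 55 mm high, in front of the cabinet; a bystander, origin under its middle
- brush: brush lying on the table nearer the robot; a bystander, origin under its middle
- stand: white upturned pot, 84 mm wide, 90 mm high; a bystander, origin under its middle
- hardener: white bottle, 48 mm wide, 120 mm high; a bystander, origin under its middle
- spatula: spatula lying beyond, at the left; a bystander, origin under its middle

How it is judged:
On the way, in this order (a step that is already met when the one before it is completed fails the run):
1. the clip is out of the pin and lies released, wholly inside the tray, while the lid is still shut (x of clip_ring in the frame of tray between -0.076 and 0.076 m and y of clip_ring in the frame of tray between -0.096 and 0.096 m and x of clip_tip in the frame of tray between -0.076 and 0.076 m and y of clip_tip in the frame of tray between -0.096 and 0.096 m and z of each of clip_ring, clip_tip in the frame of tray below 0.022 m and linear speed of clip below 0.03 m/s and contact force between the fingers and clip below 0.05 N and value of joint lid below 0.03 rad), for 0.2 s.
2. the lid has begun to rise with the paddle pulled (value of joint paddle above 0.2 rad and value of joint lid above 0.06 rad), for 0.1 s.
At the end, for the whole second after the job is handed in: The lid stands still, open by more than 0.75 rad (43 deg, just past level), with the paddle let go and back in its dish (under 0.1 rad); the clip lies still in the tray, ring centre and leg end both inside the tray's walls and below its rim (22 mm) (value of joint lid above 0.75 rad and value of joint paddle below 0.1 rad and velocity of joint lid between -0.05 and 0.05 rad/s and x of clip_ring in the frame of tray between -0.076 and 0.076 m and y of clip_ring in the frame of tray between -0.096 and 0.096 m and x of clip_tip in the frame of tray between -0.076 and 0.076 m and y of clip_tip in the frame of tray between -0.096 and 0.096 m and z of each of clip_ring, clip_tip in the frame of tray below 0.022 m and linear speed of clip below 0.03 m/s and contact force between the fingers and clip below 0.05 N); the robot touches nothing.
It fails at once if a bystander is shifted by more than 40 mm (distance of any of dryer, cup_a, cup_b, jar, brush, stand, hardener, spatula from where it was at the start of the episode above 0.04 m).
It fails at once if a standing bystander is knocked over (angle between any of dryer, cup_a, cup_b, jar, stand, hardener's own z axis and vertical above 0.6 rad).
It also fails if it takes over 58 s, if anything falls off the work surface, if the arm or the gripper's body presses on something with over 40 N, if the wrist force passes 120 N, or if a joint passes its speed limit or range.

## Robot

A 7-joint arm with a two-finger parallel gripper is mounted at the origin on the work surface. World frame = base frame: x ahead of the robot, y to its left, z up, the work surface at z = 0. Lengths are in m, angles in rad, forces in N, time in s.
With the tool pointing down it reaches from about 0.4 to 0.85 m from the base axis. Payload 10.4 kg.
Tool frame: the origin (TCP) lies between the finger pads; the fingertips stand ahead of it and the grasp point (between the pads) lies 5 mm behind it (manip.tip_extent is the z of the fingertips in the tool frame, in m); z points along the fingers, y is the line along which they close (so a half turn about z gives the same grasp; the last joint's range is limited). The gripper opens to 85 mm and grips with 20 to 120 N. Pads are 22 mm wide; open, the fingers measure 114 mm over their backs; the gripper's body (76 mm by 85 mm) begins 54 mm behind the grasp point. The pads swing forward as they close: fully open they stand 13 mm farther back than shut.
Start: joints at [1.251, 0.332, -0.065, 1.46, 0.022, 1.35, -0.088], TCP at [0.183, -0.598, 0.245] pointing down, gripper open.
Joint ranges: [-2.6, 2.6], [-0.5, 2.12], [-1.47, 1.34], [0.16, 2.42], [-1.27, 4.41], [0.06, 2.06], [-2.6, 2.6]. Speed limits (rad/s): [2.22, 2.22, 2.79, 2.79, 3.14, 3.14, 3.14].

## Interface

Orientations are given as a unit quaternion [x, y, z, w].
In Python, from workcell import status, viewer, manip gives the robot as it stands.
- The arm moves only by the tool play_rows, never from a script. Its argument "plan" is one flat list of numbers, 7 for each row, row after row: the turn, a rotation vector about the tool's x, y, z in degrees, then the shift along the tool's x, y, z in m, then the opening, from 0 (shut) to 1 (fully open). In form: [ax, ay, az, dx, dy, dz, grip, ax, ay, az, dx, dy, dz, grip, ...]. A call has 1 to 20 rows; each row is the pose to reach, as a shift and turn from the pose commanded when the call began, along the tool's axes at that moment; what a row does not reach only later rows make up. A row lasts 1/8 s, in which the tool goes at most 62.5 mm and 10.7 degrees, less where a joint would pass 70% of its speed; a pose out of reach is approached as far as the arm can. A call with a gripper value outside its range is refused whole. The fingers move at their own pace and stop on an object; "squeeze" is the grip in N (left out, the last holds). Time passes only in rows, so rows that repeat a pose let the fingers close. It gives the time, the measured TCP pose, the force, the opening and the grip force at its end, in the units of the state.
- status.get_obs(): the state, without advancing time (a new reading comes with each control period).
- viewer.camera(name): name is "scene" or "side" or "wrist"; returns the picture (400x640x3 uint8, red, green, blue); there is no depth.
- viewer.camera_model(name): a dict with "fx", "fy", "cx", "cy" (pixels), "R" (3x3) and "t" (3): a world point X has camera coordinates R X + t. Camera axes: x right, y down, z forward; pixel columns grow to the right and rows downward; lengths in m; the calibration is good to about 2 mm. The wrist camera is an equidistant fisheye: a pixel r from the principal point sees the ray r / f radians off the axis. A picture is of the moment at which its call begins: read the wrist's pose just before it. camera_model takes no time and is no camera call; for the wrist camera it gives the pose at the moment of the call.
- manip.hand_in(): hands the job in; it is judged then, once.
The state is a dict: "clock": time; "joint_pos": joint angles; "joint_velocities": joint speeds; "tau": joint torques, N m; "position": TCP position; "ee_rot": TCP orientation; "ft_force": force on the tool from outside, world axes, zero at the start; "torque": the same for the moment, N m; "grip_width": opening from 0.0 (shut) to 1.0 (fully open); "grasp_force": force on a finger pad.
Only numpy, scipy, OpenCV 4.12 (cv2) and the standard library are available. Lean on these libraries where they do the work, as an engineer would, in place of code of your own. Each camera call takes 0.05 s, during which the arm holds its last target. There are 200 camera calls.

## Working session

There is one attempt and no reset: what is moved stays moved. The work goes in short steps, Python scripts to look and compute and a tool call to move; the robot and the scene stay as the last step left them, time stands still between calls to the robot, and variables do not carry over. Pictures are saved under pics/ and viewed, at most 12 in all, crops included, and the job is handed in when it is done.

Besides the shell and the picture viewer there is one more tool, called after "Emit:" as name(argument=value, ...) on one line, values as JSON. play_rows: Moves the arm, as the interface text tells. Its arguments: {"type":"object","properties":{"plan":{"type":"array","items":{"type":"number"}},"squeeze":{"type":"number"}},"required":["plan"]}

```bash
ls; mkdir -p pics; python3 - <<'E'
from workcell import status, viewer, manip
import cv2,numpy as np
print(status.get_obs(), manip.tip_extent)
for n in ["scene","side"]:
    im=viewer.camera(n); cv2.imwrite(f"pics/{n}0.png",im[:,:,::-1]); 
    m=viewer.camera_model(n); print(n,m)
E
```

```text
pics
{'clock': 0.0, 'joint_pos': array([ 1.2514245 ,  0.33286519, -0.06472321,  1.46091634,  0.02161542,
        1.34989481, -0.08854524]), 'joint_velocities': array([ 1.29397627e-03, -6.41872107e-04, -4.47167092e-05, -4.21045411e-04,
       -9.65342484e-04,  4.36899157e-04,  9.49721603e-04]), 'tau': array([ 7.28314262e-04, -6.25439644e+01,  4.95316344e-02, -3.91609061e+01,
        1.61324936e-02,  9.82061669e-03, -1.88117519e-05]), 'position': array([ 0.18267614, -0.59734855,  0.24453208]), 'ee_rot': array([ 9.89010717e-01,  1.47842213e-01, -1.37554821e-04, -6.79932442e-04]), 'ft_force': array([ 0.2413424 , -0.0541261 , -0.54847753]), 'torque': array([0.03371145, 0.00127184, 0.03555864]), 'grasp_force': 0.0, 'grip_width': 0.9980035589181019} 0.014
scene {'fx': 426.0792110861668, 'fy': 426.0792110861668, 'cx': 324.21571107977064, 'cy': 197.04840975551383, 'R': array([[-7.03004324e-01,  7.11185498e-01, -3.28783145e-04],
       [ 5.65108236e-01,  5.58326674e-01, -6.07391147e-01],
       [-4.31784207e-01, -4.27184401e-01, -7.94402849e-01]]), 't': array([ 0.41852255, -0.21647224,  1.75479347])}
side {'fx': 381.99786081287226, 'fy': 381.99786081287226, 'cx': 316.1171595984047, 'cy': 198.18196575789767, 'R': array([[-0.71794475, -0.69600487,  0.01151344],
       [-0.50819422,  0.51276729, -0.69195979],
       [ 0.47570367, -0.50263996, -0.72184423]]), 't': array([0.39386077, 0.43626363, 1.01221583])}
```

View pics/scene0.png

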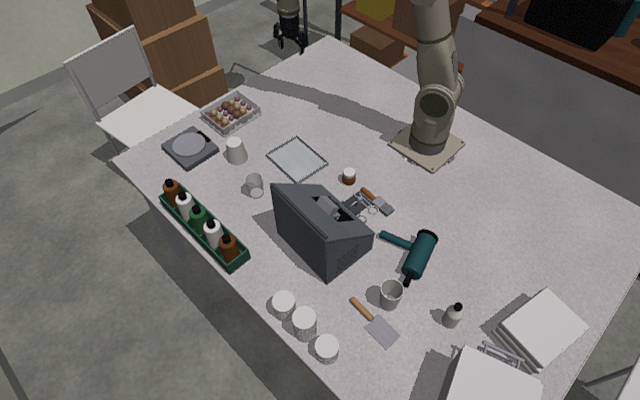

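View pics/side0.png

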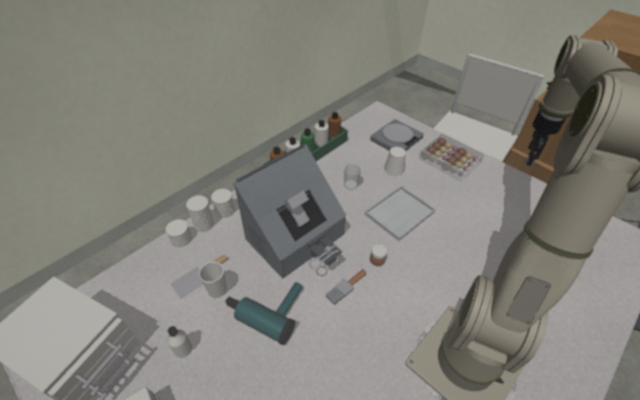

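The scene view shows the cabinet at about (320,230), the tray at (297,160), the dryer at (415,255) and the ring near (372,210). In the side view the ring is at about (320,268) and the tray at (400,212). I'll enlarge both views.

```bash
python3 - <<'E'
import cv2,numpy as np
a=cv2.imread("pics/scene0.png")[170:245,310:410]; b=cv2.imread("pics/side0.png")[180:280,265:355]
o=np.zeros((600,800,3),np.uint8)
A=cv2.resize(a,None,fx=4,fy=4,interpolation=cv2.INTER_CUBIC);B=cv2.resize(b,None,fx=4,fy=4,interpolation=cv2.INTER_CUBIC)
o[:300,:400]=A;o[:400,400:760]=B
c=cv2.imread("pics/scene0.png")[130:190,255:335];o[300:600,:400]=cv2.resize(c,None,fx=5,fy=5,interpolation=cv2.INTER_CUBIC)
cv2.imwrite("pics/z1.png",o)
E
```

```text
(no output)
```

View pics/z1.png

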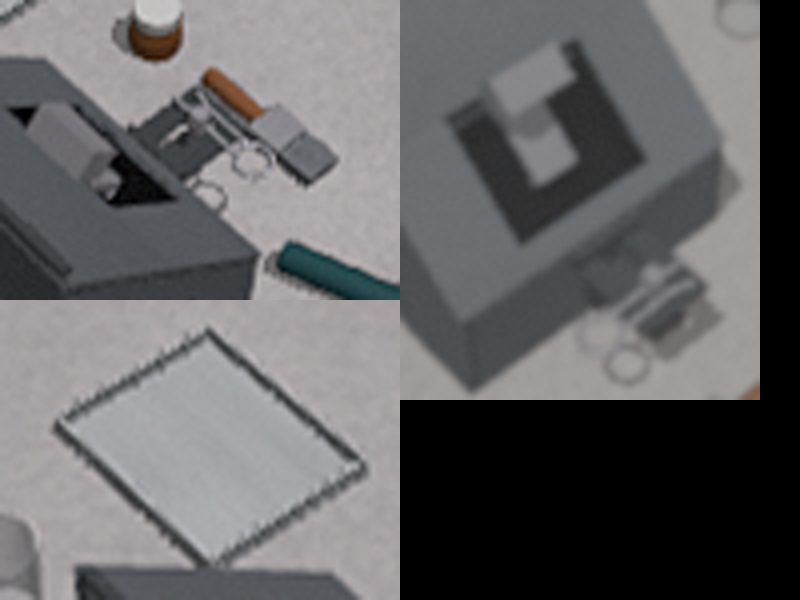

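The zoom shows the real ring at scene (372.7,210.2) and side (315,263.8), each with a shadow ring beside it. It also gives the pin top, the lid's front corners and the tray's corners. Next I cast rays.

```bash
cat > h.py <<'E'
import numpy as np, cv2
from scipy.spatial.transform import Rotation as Ro
from workcell import status, viewer, manip
def ray(n,p,m=None):
    m=m or viewer.camera_model(n); R=np.array(m['R']);t=np.array(m['t'])
    v=np.array([(p[0]-m['cx'])/m['fx'],(p[1]-m['cy'])/m['fy']])
    if n=='wrist':
        r=np.linalg.norm(v); d=np.r_[v/max(r,1e-9)*np.sin(r),np.cos(r)]
    else: d=np.r_[v,1]
    d=R.T@d; return -R.T@t, d/np.linalg.norm(d)
def plane(r,z): o,d=r; return o+d*(z-o[2])/d[2]
def tri(*rs):
    A=sum(np.eye(3)-np.outer(d,d) for o,d in rs); b=sum((np.eye(3)-np.outer(d,d))@o for o,d in rs)
    X=np.linalg.solve(A,b); return X,[np.linalg.norm(np.cross(X-o,d)) for o,d in rs]
def proj(n,X,m=None):
    m=m or viewer.camera_model(n); c=np.array(m['R'])@X+m['t']
    if n=='wrist':
        th=np.arctan2(np.hypot(*c[:2]),c[2]); u=c[:2]/np.hypot(*c[:2])*th
    else: u=c[:2]/c[2]
    return u*[m['fx'],m['fy']]+[m['cx'],m['cy']]
def rowto(pos,R):
    "turn (deg) and shift from current measured pose"
    s=status.get_obs(); R0=Ro.from_quat(s['ee_rot'])
    return np.degrees((R0.inv()*R).as_rotvec()).round(2), R0.inv().apply(np.array(pos)-s['position']).round(4)
E
python3 - <<'E'
from h import *
np.set_printoptions(precision=4,suppress=True)
P=dict(ring=((372.7,210.2),(315,263.8)),pintop=((359.7,198),(328.7,248.7)),cL=((374.5,234.5),(281,260)),cR=((321,185),(345.5,215)))
for k,(a,b) in P.items():
    print(k,*tri(ray('scene',a),ray('side',b)))
print(plane(ray('scene',P['ring'][0]),.0915),plane(ray('side',P['ring'][1]),.0915))
print('cor',[plane(ray(n,P[k][i]),.102) for k in('cL','cR') for i,n in enumerate(('scene','side'))])
T=[plane(ray('scene',p),.02) for p in((296.8,136),(328.2,163.6),(296.6,183.4),(266.4,155.4))]
print(np.array(T),np.mean(T,0)); 
for i in range(4): d=T[i]-T[i-1]; print(np.linalg.norm(d),np.arctan2(d[1],d[0]))
E
```

```text
ring [0.4599 0.0975 0.0874] [np.float64(0.00017126812925968496), np.float64(0.00017126812925954185)]
pintop [0.4611 0.0381 0.1024] [np.float64(6.086754078822809e-05), np.float64(6.086754078833877e-05)]
cL [0.5345 0.1658 0.0978] [np.float64(0.0026797449132077494), np.float64(0.002679744913207573)]
cR [ 0.5133 -0.0974  0.1022] [np.float64(0.0006966801492947554), np.float64(0.0006966801492948086)]
[0.4623 0.099  0.0915] [0.458  0.0997 0.0915]
cor [array([0.5376, 0.1701, 0.102 ]), array([0.5326, 0.1647, 0.102 ]), array([ 0.5135, -0.0967,  0.102 ]), array([ 0.5136, -0.0984,  0.102 ])]
[[ 0.3529 -0.3986  0.02  ]
 [ 0.3709 -0.1999  0.02  ]
 [ 0.5259 -0.2148  0.02  ]
 [ 0.5121 -0.4049  0.02  ]] [ 0.4405 -0.3045  0.02  ]
0.15930906199564662 3.1020977128460556
0.19943560873997243 1.4804017303581232
0.15566480298804192 -0.09555638391823193
0.19055788075527494 -1.6431376303642427
```

Checks: the front edge measures 264 mm and the tray 199 x 159 mm, both as given. The yaws come out at about -0.08 for the cabinet and -0.085 for the tray. The pin is near (0.462, 0.038) and the ring near (0.463, 0.097). I'll move over the ring.

```bash
python3 - <<'E'
from h import *
y=-0.08
ey=np.array([-np.sin(y),np.cos(y),0]); z=np.array([0,0,-1.]); R=Ro.from_matrix(np.c_[ey,np.cross(z,ey),z])
for p in ((.42,-.28,.26),(.464,.097,.2)): print(rowto(p,R))
print(plane(ray('scene',(382,233)),.05))
E
```

```text
(array([-6.000e-02, -4.000e-02, -6.841e+01]), array([ 0.3197, -0.2341, -0.0151]))
(array([-6.000e-02, -4.000e-02, -6.841e+01]), array([ 0.4721, -0.5817,  0.0453]))
[0.48676134 0.1661398  0.05      ]
```

Emit:
play_rows(plan=[0,0,-34,0.32,-0.234,-0.015,0.65,0,0,-34,0.32,-0.234,-0.015,0.65,0,0,-34,0.32,-0.234,-0.015,0.65,0,0,-34,0.32,-0.234,-0.015,0.65,0,0,-34,0.32,-0.234,-0.015,0.65,0,0,-68.4,0.472,-0.582,0.02,0.65,0,0,-68.4,0.472,-0.582,0.02,0.65,0,0,-68.4,0.472,-0.582,0.02,0.65,0,0,-68.4,0.472,-0.582,0.02,0.65,0,0,-68.4,0.472,-0.582,0.02,0.65,0,0,-68.4,0.472,-0.582,0.045,0.65,0,0,-68.4,0.472,-0.582,0.045,0.65,0,0,-68.4,0.472,-0.582,0.045,0.65,0,0,-68.4,0.472,-0.582,0.045,0.65,0,0,-68.4,0.472,-0.582,0.045,0.65], squeeze=60)

```text
clock: 1.98
position: [0.4639, 0.0957, 0.2003]
ee_rot: [0.735, 0.678, -0.0, 0.0]
ft_force: [-0.1, 0.4, 0.1]
grip_width: 0.65
grasp_force: 0.0
```

```bash
python3 - <<'E'
from h import *
s=status.get_obs();print(s['clock'],s['position'],s['ee_rot'],s['grip_width'],manip.tip_extent)
m=viewer.camera_model('wrist')
im=viewer.camera('wrist');cv2.imwrite("pics/w1.png",cv2.resize(im[:,:,::-1],None,fx=1.25,fy=1.25))
print({k:(np.round(v,3).tolist()) for k,v in m.items()})
for X in ((.462,.097,.0915),(.462,.038,.1055),tuple(s['position'])): print(proj('wrist',np.array(X),m))
E
```

```text
1.975 [0.46392533 0.09573129 0.20025566] [ 7.35286381e-01  6.77756478e-01 -2.95045357e-04  8.73842069e-05] 0.6503101424433506 0.014
{'fx': 309.707, 'fy': 309.707, 'cx': 322.713, 'cy': 203.046, 'R': [[0.997, -0.082, -0.001], [-0.078, -0.949, 0.305], [-0.026, -0.304, -0.952]], 't': [-0.454, 0.1, 0.379]}
[320.94977943 203.37466352]
[326.78066419 275.3627483 ]
[323.73979005 274.53832192]
```

View pics/w1.png

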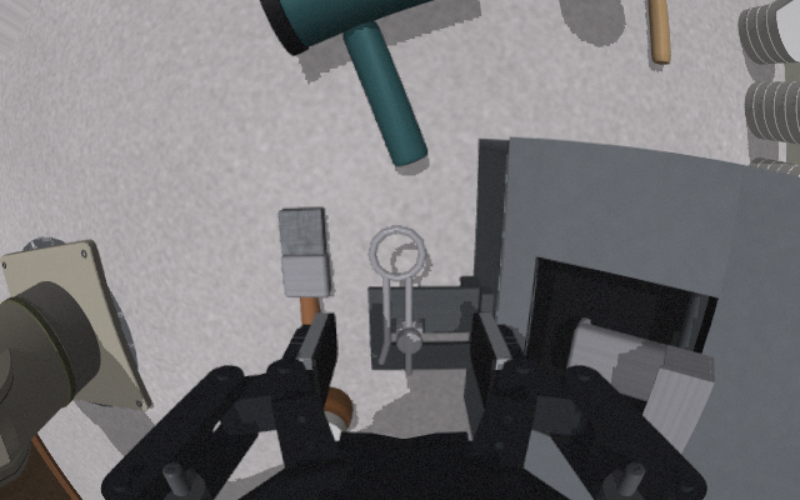

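The wrist view shows the ring at (317.6,202.4) in native pixels, the pin top at (328,270.4), and the lid's front edge running parallel to the pads.

```bash
python3 - <<'E'
from h import *
p=plane(ray('wrist',(317.6,202.4)),.0915);q=plane(ray('wrist',(328,270.4)),.1055);print(p,q)
a=plane(ray('wrist',(498/1.25,325/1.25)),.102);b=plane(ray('wrist',(510/1.25,138/1.25)),.102);d=b-a;print(a,b,np.arctan2(-d[0],d[1]))
s=status.get_obs();R=Ro.from_quat(s['ee_rot']);
print(rowto(np.r_[p[:2],.0995],R))
E
```

```text
[0.45951863 0.09773833 0.0915    ] [0.46347561 0.04240673 0.1055    ]
[0.52362828 0.04436562 0.102     ] [0.53288206 0.16688042 0.102     ] -0.0753888295773828
(array([0., 0., 0.]), array([ 0.0019, -0.0047,  0.1009]))
```

Emit:
play_rows(plan=[0,0,0,0.002,-0.0045,0.05,0.65,0,0,0,0.002,-0.0045,0.09,0.65,0,0,0,0.002,-0.0045,0.101,0.65,0,0,0,0.002,-0.0045,0.101,0.65,0,0,0,0.002,-0.0045,0.101,0.3,0,0,0,0.002,-0.0045,0.101,0.3,0,0,0,0.002,-0.0045,0.101,0.3,0,0,0,0.002,-0.0045,0.101,0.3], squeeze=60)

```text
clock: 3.02
position: [0.4608, 0.0992, 0.1007]
ee_rot: [0.735, 0.678, 0.001, 0.001]
ft_force: [-0.4, -1.3, 6.5]
grip_width: 0.388
grasp_force: 59.0
```

```bash
python3 - <<'E'
from h import *
im=viewer.camera('wrist')[:,:,::-1];cv2.imwrite("pics/w2.png",cv2.resize(im[150:400,150:500],None,fx=2,fy=2))
s=status.get_obs();print(s['position'],s['grip_width'],s['grasp_force'],manip.tip_extent)
E
```

```text
[0.46073749 0.09921172 0.1006849 ] 0.38727591035898024 59.04050409793854 0.014
```

View pics/w2.png

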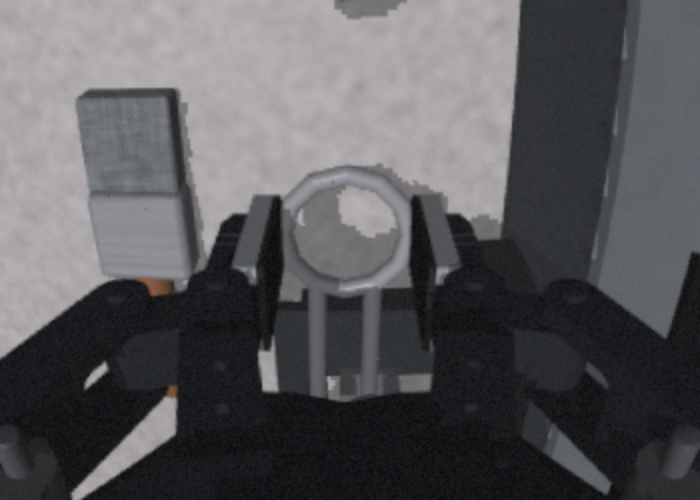

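The ring (native pixel about (322,265)) is held between both pads. Next I pull it along +y and lift.

Emit:
play_rows(plan=[0,0,0,0.01,0,0,0.3,0,0,0,0.03,0,0,0.3,0,0,0,0.05,0,0,0.3,0,0,0,0.07,0,0,0.3,0,0,0,0.085,0,0,0.3,0,0,0,0.09,0,0,0.3,0,0,0,0.09,0,0,0.3])

```text
clock: 3.95
position: [0.4669, 0.1888, 0.0993]
ee_rot: [0.735, 0.678, -0.0, 0.0]
ft_force: [-0.2, -0.4, -0.4]
grip_width: 0.383
grasp_force: 59.9
```

```bash
python3 - <<'E'
from h import *
im=viewer.camera('wrist')[:,:,::-1]; sc=viewer.camera('scene')[:,:,::-1]
o=np.hstack([cv2.resize(im[150:400,150:500],(490,350)),cv2.resize(sc[160:260,330:418],(308,350))])
cv2.imwrite("pics/w3.png",o)
E
```

```text
(no output)
```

View pics/w3.png

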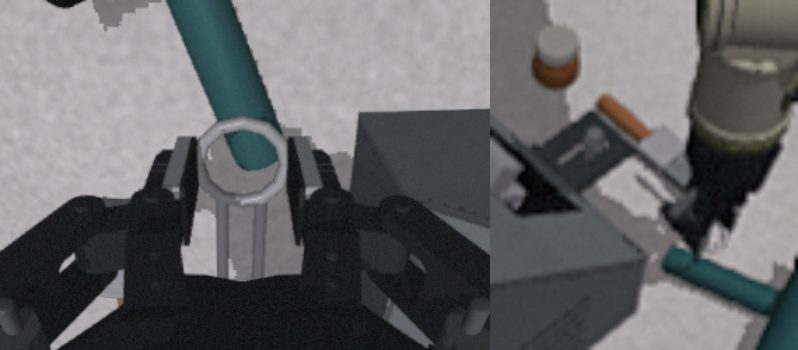

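The clip is free: the straight leg is clear of the pin in the scene view and the clip hangs level in the pads. I'll carry it over to the tray.

Emit:
play_rows(plan=[0,0,0,0,0,-0.06,0.3,0,0,0,0,0,-0.1,0.3,0,0,0,-0.05,0,-0.1,0.3,0,0,0,-0.1,0,-0.1,0.3,0,0,0,-0.15,0.005,-0.1,0.3,0,0,0,-0.2,0.005,-0.1,0.3,0,0,0,-0.25,0.005,-0.1,0.3,0,0,0,-0.3,0.014,-0.1,0.3,0,0,0,-0.35,0.014,-0.1,0.3,0,0,0,-0.4,0.014,-0.1,0.3,0,0,0,-0.44,0.014,-0.08,0.3,0,0,0,-0.457,0.014,-0.04,0.3,0,0,0,-0.457,0.014,0.0,0.3,0,0,0,-0.457,0.014,0.04,0.3,0,0,0,-0.457,0.014,0.04,0.3,0,0,0,-0.457,0.014,0.04,0.3])

```text
clock: 6.05
position: [0.4448, -0.2682, 0.0608]
ee_rot: [0.735, 0.678, 0.0, 0.001]
ft_force: [0.5, 0.3, -0.6]
grip_width: 0.382
grasp_force: 60.0
```

```bash
python3 - <<'E'
from h import *
im=viewer.camera('wrist')[:,:,::-1]; sc=viewer.camera('side')[:,:,::-1]
o=np.hstack([cv2.resize(im[80:400,100:560],(460,320)),cv2.resize(sc[160:260,350:450],(320,320))])
cv2.imwrite("pics/w4.png",o)
E
```

```text
(no output)
```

View pics/w4.png

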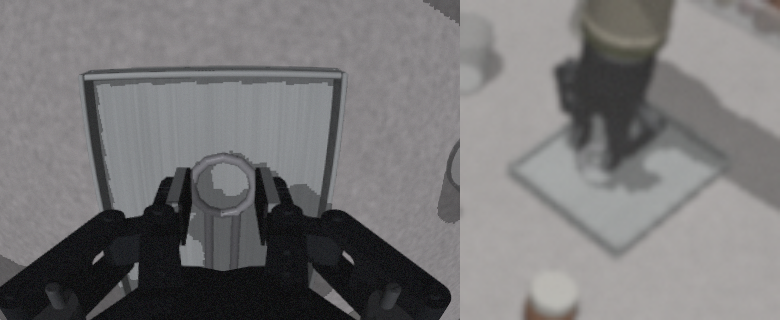

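The clip is held centred and parallel over the tray, whose rim spans columns 83–345 with the ring at 223. I'll lower and release.

Emit:
play_rows(plan=[0,0,0,0,-0.003,0.02,0.3,0,0,0,0,-0.003,0.035,0.3,0,0,0,0,-0.003,0.039,0.3,0,0,0,0,-0.003,0.039,0.3,0,0,0,0,-0.003,0.039,0.55,0,0,0,0,-0.003,0.039,0.55,0,0,0,0,-0.003,0.039,0.65,0,0,0,0,-0.003,0.039,0.65])

```text
clock: 7.15
position: [0.4413, -0.2675, 0.0204]
ee_rot: [0.735, 0.678, 0.0, 0.0]
ft_force: [-0.4, 0.3, 0.4]
grip_width: 0.646
grasp_force: 0.0
```

Emit:
play_rows(plan=[0,0,0,0,0,-0.04,0.65,0,0,0,0,0,-0.1,0.65,0,0,0,0.03,0,-0.16,0.65,0,0,0,0.06,0,-0.21,0.65,0,0,0,0.06,0,-0.22,0.65,0,0,0,0.06,0,-0.22,0.65])

```text
clock: 7.9
position: [0.446, -0.2082, 0.2405]
ee_rot: [0.735, 0.678, -0.0, 0.001]
ft_force: [0.1, -0.3, -0.6]
grip_width: 0.65
grasp_force: 0.0
```

```bash
python3 - <<'E'
from h import *
im=viewer.camera('scene')[:,:,::-1]; sc=viewer.camera('side')[:,:,::-1]
o=np.hstack([cv2.resize(im[120:200,250:350],(400,320),interpolation=2),cv2.resize(sc[175:255,350:450],(400,320),interpolation=2)])
cv2.imwrite("pics/w5.png",o)
E
```

```text
(no output)
```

View pics/w5.png

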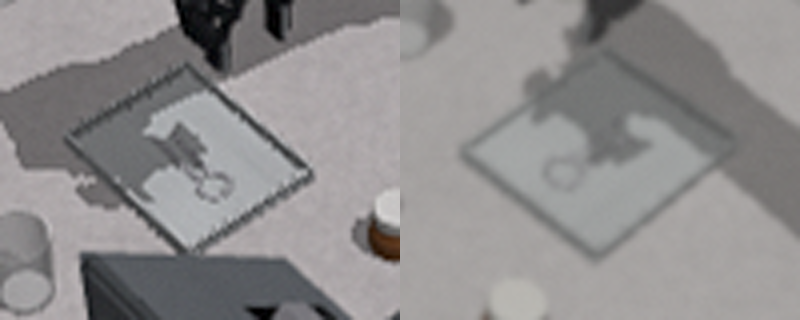

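The clip lies flat in the tray: ring at scene zoom (213,186), legs toward -y, and all of it inside the rim. Next I plan the paddle approach.

```bash
cat >> h.py <<'E'
YAW=-0.078; O=np.array([.623,.027,0])
W=Ro.from_euler('z',YAW)
def cab(p): return O+W.apply(p)
def grip(phi,psi):
    L=Ro.from_euler('y',-np.radians(40)+phi); P=Ro.from_euler('y',psi)
    return cab(np.array([.1,0,.27])+L.apply(np.array([-.137,0,-.019])+P.apply([-.058,0,0])))
def tool(alpha,s=1):
    "tool z = -z of Rot_y(alpha deg); s=+1: tool x up-slope"
    M=(W*Ro.from_euler('y',alpha,degrees=True)).as_matrix()
    return Ro.from_matrix(np.c_[s*M[:,0],-s*M[:,1],-M[:,2]])
E
python3 - <<'E'
from h import *
s=status.get_obs(); print(s['joint_pos'].round(2),s['position'])
g=grip(0,0);print(g)
for k in(1,-1):
    R=tool(-42,k); print(k,rowto(g-.12*R.apply([0,0,1]),R), rowto(g-.12*R.apply([0,0,1]),tool(0,k)))
E
```

```text
[ 0.9   0.08 -0.58  1.79  0.05  1.29  0.23] [ 0.44512474 -0.20829867  0.23875601]
[0.5859473  0.02989599 0.13010157]
1 (array([-32.9 ,  32.95,  85.35]), array([0.2486, 0.0407, 0.0196])) (array([-1.30e-01,  6.00e-02,  8.98e+01]), array([0.2486, 0.0407, 0.0196]))
-1 (array([-32.98, -32.94, -85.76]), array([0.2486, 0.0407, 0.0196])) (array([-6.00e-02, -1.30e-01, -9.02e+01]), array([0.2486, 0.0407, 0.0196]))
```

Emit:
play_rows(plan=[-11,-11,-28.6,0.08,0.013,0,0.75,-11,-11,-28.6,0.08,0.013,0,0.75,-11,-11,-28.6,0.08,0.013,0,0.75,-22,-22,-57.2,0.16,0.027,0.01,0.75,-22,-22,-57.2,0.16,0.027,0.01,0.75,-22,-22,-57.2,0.16,0.027,0.01,0.75,-33,-33,-85.8,0.2486,0.0407,0.0196,0.75,-33,-33,-85.8,0.2486,0.0407,0.0196,0.75,-33,-33,-85.8,0.2486,0.0407,0.0196,0.75,-33,-33,-85.8,0.2486,0.0407,0.0196,0.75,-33,-33,-85.8,0.2486,0.0407,0.0196,0.75,-33,-33,-85.8,0.2486,0.0407,0.0196,0.75])

```text
clock: 9.5
position: [0.5069, 0.0368, 0.2209]
ee_rot: [0.037, 0.932, -0.014, 0.359]
ft_force: [0.6, -0.5, 0.6]
grip_width: 0.751
grasp_force: 0.0
```

```bash
python3 - <<'E'
from h import *
s=status.get_obs(); print(s['joint_pos'].round(2))
g=grip(0,0);print(rowto(g-.12*tool(-42,-1).apply([0,0,1]),tool(-42,-1)))
m=viewer.camera_model('wrist')
im=viewer.camera('wrist')[:,:,::-1].copy()
Lr=Ro.from_euler('y',-40,degrees=True)
for l in ((-.195,0,-.012),(-.24,-.065,0),(-.24,.065,0),(-.262,-.132,0),(-.262,.132,0),(-.211,.02,-.012),(-.211,-.02,-.012)):
    u=proj('wrist',cab(np.array([.1,0,.27])+Lr.apply(l)),m); print(l,u.round(1)); cv2.circle(im,tuple(int(v) for v in u.round()),2,(0,0,255),-1)
cv2.imwrite("pics/w6.png",cv2.resize(im,None,fx=1.25,fy=1.25))
E
```

```text
[ 0.42 -0.37 -0.63  2.34  0.03  0.39  1.21]
(array([-0.03,  0.13, -0.02]), array([ 0.0018, -0.0007,  0.0006]))
(-0.195, 0, -0.012) [322.8 201.3]
(-0.24, -0.065, 0) [237.5 151.1]
(-0.24, 0.065, 0) [408.  150.9]
(-0.262, -0.132, 0) [158.8 128.2]
(-0.262, 0.132, 0) [486.7 127.8]
(-0.211, 0.02, -0.012) [347.5 182.6]
(-0.211, -0.02, -0.012) [298.  182.6]
```

View pics/w6.png

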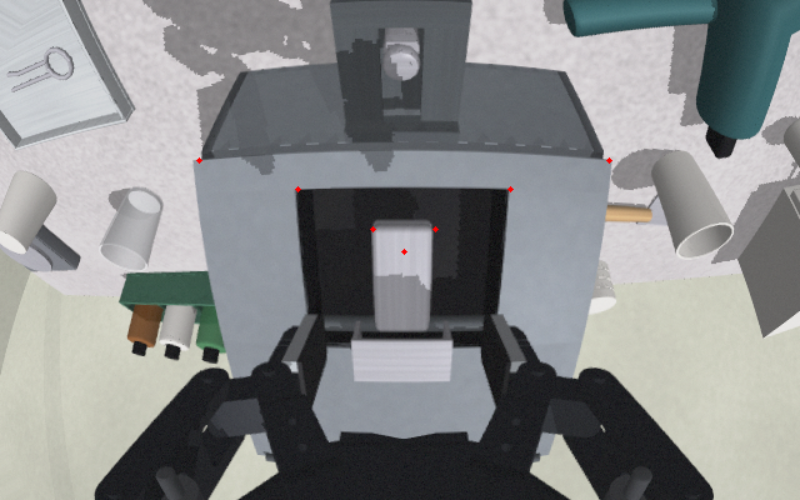

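The projected dish and lid corners match the image within about 2 px (dish corners at (297,188) and (510,188), paddle centred at column 403), so the pose is good. I'll reach in and grip.

Emit:
play_rows(plan=[0,0,0,0.002,0,0.04,0.75,0,0,0,0.002,0,0.08,0.75,0,0,0,0.002,0,0.105,0.75,0,0,0,0.002,0,0.119,0.75,0,0,0,0.002,0,0.119,0.75,0,0,0,0.002,0,0.119,0.3,0,0,0,0.002,0,0.119,0.3,0,0,0,0.002,0,0.119,0.3,0,0,0,0.002,0,0.119,0.3], squeeze=50)

```text
clock: 10.68
position: [0.5843, 0.0297, 0.1313]
ee_rot: [0.036, 0.932, -0.016, 0.359]
ft_force: [1.8, -5.2, -2.1]
grip_width: 0.46
grasp_force: 51.2
```

```bash
python3 - <<'E'
from h import *
s=status.get_obs(); print(s['joint_pos'].round(2)); R0=Ro.from_quat(s['ee_rot']);off=R0.inv().apply(s['position']-grip(0,0));print(off.round(4))
import math
for phi,psi,a in [(0,.12,-42),(0,.25,-42),(0,.38,-42),(0,.46,-42)]+[(p,.46,min(-42+math.degrees(p),2)) for p in np.arange(.05,.96,.075)]:
    R=tool(a,-1); print(round(phi,3),psi,*[list(v) for v in rowto(grip(phi,psi)+R0.apply(off)*0+R.apply(off),R)])
E
```

```text
[ 0.89  0.11 -1.14  2.26  1.22  0.32  0.19]
[ 0.0005 -0.0004 -0.002 ]
0 0.12 [np.float64(-0.14), np.float64(0.15), np.float64(0.11)] [np.float64(-0.0007), np.float64(-0.0), np.float64(-0.0069)]
0 0.25 [np.float64(-0.14), np.float64(0.15), np.float64(0.11)] [np.float64(-0.0023), np.float64(-0.0), np.float64(-0.0143)]
0 0.38 [np.float64(-0.14), np.float64(0.15), np.float64(0.11)] [np.float64(-0.0049), np.float64(-0.0001), np.float64(-0.0213)]
0 0.46 [np.float64(-0.14), np.float64(0.15), np.float64(0.11)] [np.float64(-0.007), np.float64(-0.0001), np.float64(-0.0255)]
0.05 0.46 [np.float64(-0.14), np.float64(3.02), np.float64(0.11)] [np.float64(-0.008), np.float64(-0.0001), np.float64(-0.0349)]
0.125 0.46 [np.float64(-0.15), np.float64(7.31), np.float64(0.1)] [np.float64(-0.0104), np.float64(-0.0001), np.float64(-0.0489)]
0.2 0.46 [np.float64(-0.15), np.float64(11.61), np.float64(0.1)] [np.float64(-0.0139), np.float64(-0.0002), np.float64(-0.0627)]
0.275 0.46 [np.float64(-0.15), np.float64(15.91), np.float64(0.09)] [np.float64(-0.0184), np.float64(-0.0002), np.float64(-0.0762)]
0.35 0.46
[... 463 characters left out ...]
46), np.float64(-0.0004), np.float64(-0.1258)]
0.65 0.46 [np.float64(-0.17), np.float64(37.39), np.float64(0.06)] [np.float64(-0.0551), np.float64(-0.0004), np.float64(-0.1367)]
0.725 0.46 [np.float64(-0.17), np.float64(41.69), np.float64(0.06)] [np.float64(-0.065), np.float64(-0.0005), np.float64(-0.1469)]
0.8 0.46 [np.float64(-0.18), np.float64(44.15), np.float64(0.05)] [np.float64(-0.0756), np.float64(-0.0005), np.float64(-0.1563)]
0.875 0.46 [np.float64(-0.18), np.float64(44.15), np.float64(0.05)] [np.float64(-0.0868), np.float64(-0.0006), np.float64(-0.165)]
0.95 0.46 [np.float64(-0.18), np.float64(44.15), np.float64(0.05)] [np.float64(-0.0986), np.float64(-0.0006), np.float64(-0.1729)]
```

The paddle is gripped (opening 0.46, 51 N). I'll pull it, then start raising the lid.

Emit:
play_rows(plan=[0,0,0,-0.001,0,-0.007,0.3,0,0,0,-0.002,0,-0.014,0.3,0,0,0,-0.005,0,-0.021,0.3,0,0,0,-0.007,0,-0.0255,0.3,0,0,0,-0.007,0,-0.0255,0.3,0,3,0,-0.008,0,-0.035,0.3,0,5,0,-0.009,0,-0.042,0.3,0,7.3,0,-0.0105,0,-0.049,0.3,0,9.5,0,-0.012,0,-0.056,0.3,0,11.6,0,-0.014,0,-0.063,0.3,0,11.6,0,-0.014,0,-0.063,0.3])

```text
clock: 12.05
position: [0.5516, 0.0322, 0.1861]
ee_rot: [0.037, 0.964, -0.012, 0.262]
ft_force: [-3.9, -6.3, -5.5]
grip_width: 0.452
grasp_force: 55.6
```

```bash
python3 - <<'E'
from h import *
s=status.get_obs(); print(s['joint_pos'].round(2),s['grasp_force']); R0=Ro.from_quat(s['ee_rot'])
off=R0.inv().apply(s['position']-grip(.2,.46));print(off.round(4))
sc=viewer.camera('side')[:,:,::-1];w=viewer.camera('wrist')[:,:,::-1]
cv2.imwrite("pics/w7.png",np.hstack([cv2.resize(sc[130:290,220:380],(400,400)),cv2.resize(w,(400,250)) if 0 else cv2.resize(w[0:400,120:520],(400,400))]))
E
```

```text
[ 0.83 -0.09 -1.    2.13  0.11  0.56  1.23] 55.57003140449524
[ 0.0018 -0.0004 -0.0016]
```

View pics/w7.png

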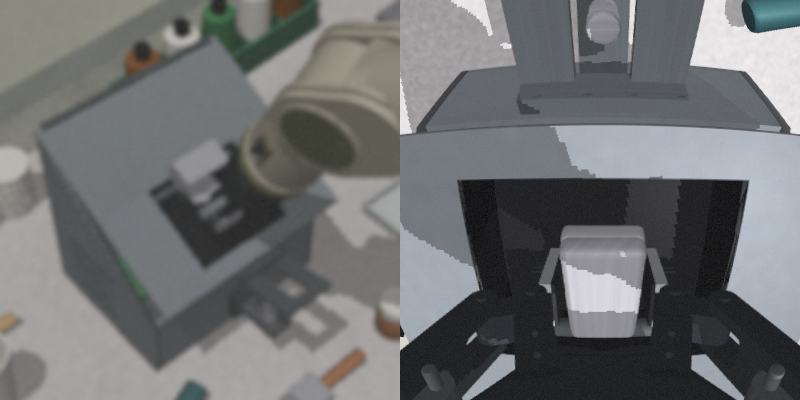

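The lid has begun to rise and the paddle is held between the pads at wrist crop (602,280). I'll carry on up to about 0.93 rad.

```bash
python3 - <<'E'
from h import *
s=status.get_obs(); R0=Ro.from_quat(s['ee_rot']); off=[.0015,0,-.002]
for p in np.linspace(.25,.95,15):
    R=tool(min(-42+np.degrees(p),0),-1); a,b=rowto(grip(p,.46)+R.apply(off),R); print(round(p,2),a.tolist(),b.tolist())
E
```

```text
0.25 [-0.15, 2.71, 0.07] [-0.0014, 0.0004, -0.01]
0.3 [-0.15, 5.58, 0.07] [-0.0028, 0.0004, -0.0195]
0.35 [-0.15, 8.44, 0.06] [-0.0047, 0.0004, -0.0288]
0.4 [-0.15, 11.31, 0.06] [-0.0071, 0.0003, -0.038]
0.45 [-0.16, 14.17, 0.06] [-0.01, 0.0003, -0.0471]
0.5 [-0.16, 17.04, 0.05] [-0.0133, 0.0003, -0.0561]
0.55 [-0.16, 19.9, 0.05] [-0.017, 0.0003, -0.0649]
0.6 [-0.16, 22.77, 0.05] [-0.0212, 0.0002, -0.0734]
0.65 [-0.16, 25.63, 0.04] [-0.0258, 0.0002, -0.0818]
0.7 [-0.16, 28.5, 0.04] [-0.0308, 0.0002, -0.0899]
0.75 [-0.16, 30.39, 0.03] [-0.0361, 0.0002, -0.0978]
0.8 [-0.16, 30.39, 0.03] [-0.0418, 0.0001, -0.1053]
0.85 [-0.16, 30.39, 0.03] [-0.0479, 0.0001, -0.1126]
0.9 [-0.16, 30.39, 0.03] [-0.0543, 0.0001, -0.1196]
0.95 [-0.16, 30.39, 0.03] [-0.061, 0.0, -0.1262]
```

Emit:
play_rows(plan=[0,2.7,0,-0.0014,0,-0.01,0.3,0,5.6,0,-0.003,0,-0.0195,0.3,0,8.4,0,-0.005,0,-0.029,0.3,0,11.3,0,-0.007,0,-0.038,0.3,0,14.2,0,-0.01,0,-0.047,0.3,0,17,0,-0.0133,0,-0.056,0.3,0,20,0,-0.017,0,-0.065,0.3,0,22.8,0,-0.021,0,-0.0735,0.3,0,25.6,0,-0.026,0,-0.082,0.3,0,28.5,0,-0.031,0,-0.09,0.3,0,30.4,0,-0.036,0,-0.098,0.3,0,30.4,0,-0.042,0,-0.1055,0.3,0,30.4,0,-0.048,0,-0.1125,0.3,0,30.4,0,-0.054,0,-0.1195,0.3,0,30.4,0,-0.058,0,-0.124,0.3,0,30.4,0,-0.058,0,-0.124,0.3,0,30.4,0,-0.058,0,-0.124,0.3])

```text
clock: 14.28
position: [0.5375, 0.0333, 0.3219]
ee_rot: [0.039, 0.999, -0.003, -0.002]
ft_force: [-13.8, -5.8, -4.3]
grip_width: 0.453
grasp_force: 54.7
```

```bash
python3 - <<'E'
from h import *
s=status.get_obs(); print(s['joint_pos'].round(2),s['position'],s['ft_force'],grip(.93,.46),grip(.93,0))
sc=viewer.camera('side')[:,:,::-1];w=viewer.camera('wrist')[:,:,::-1]
cv2.imwrite("pics/w8.png",np.hstack([cv2.resize(sc[110:270,220:380],(400,400)),cv2.resize(w[0:400,120:520],(400,400))]))
E
```

```text
[ 0.7   0.23 -0.99  1.52  0.2   1.5   1.2 ] [0.53753405 0.03329202 0.32194301] [-13.80666826  -5.84168712  -4.29370511] [0.54088737 0.03341781 0.31999321] [0.52913856 0.03433608 0.29631873]
```

View pics/w8.png

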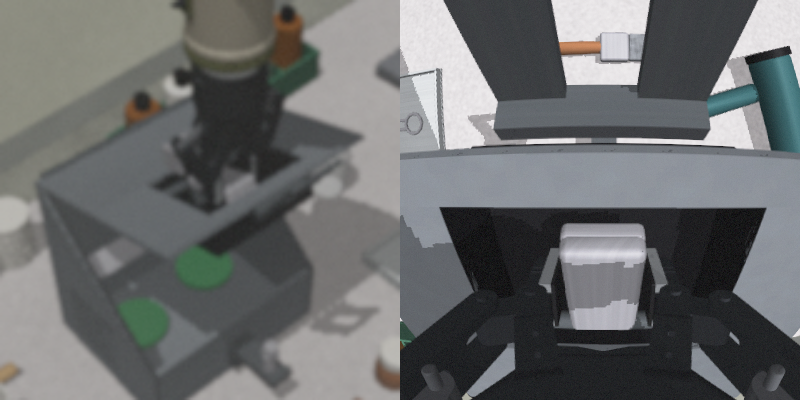

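The lid stands open at about 0.93 rad and the paddle is still held. I'll let go and back off upward.

Emit:
play_rows(plan=[0,0,0,0,0,0,0.6,0,0,0,0,0,0,0.75,0,0,0,0,0,0,0.75,0,0,0,0,0,0,0.75,0,0,0,0,0,-0.02,0.75,0,0,0,0,0,-0.05,0.75,0,0,0,0,0,-0.09,0.75,0,0,0,0.02,0,-0.13,0.75,0,0,0,0.05,0,-0.15,0.75,0,0,0,0.05,0,-0.15,0.75,0,0,0,0.05,0,-0.15,0.75])

```text
clock: 15.75
position: [0.4898, 0.0381, 0.4729]
ee_rot: [0.038, 0.999, -0.001, 0.001]
ft_force: [-0.1, -0.0, -0.0]
grip_width: 0.748
grasp_force: 0.0
```

```bash
python3 - <<'E'
from h import *
s=status.get_obs(); print(s['clock'],s['position'],s['ft_force'])
sc=viewer.camera('side')[:,:,::-1];w=viewer.camera('wrist')[:,:,::-1]
cv2.imwrite("pics/w9.png",np.hstack([cv2.resize(sc[100:300,200:460],(400,308)),cv2.resize(w,(400,308))]))
E
```

```text
15.75 [0.48976525 0.03813481 0.47293244] [-0.11403392 -0.01801926 -0.02697965]
```

View pics/w9.png

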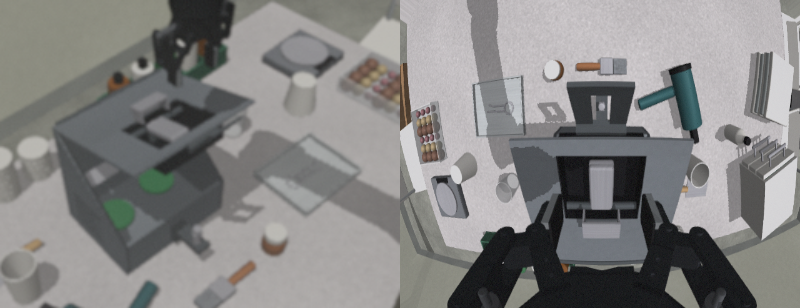

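The lid stays up, the paddle is back in its dish and the clip lies in the tray. One check of the lid angle by projection, using the front corners at about native (179,180) and (466,180).

```bash
python3 - <<'E'
from h import *
for p in (.7,.8,.9,1.0):
    L=Ro.from_euler('y',-np.radians(40)+p)
    print(p,[proj('wrist',cab(np.array([.1,0,.27])+L.apply([-.262,y,0]))).round(1).tolist() for y in(-.132,.132)])
E
```

```text
0.7 [[206.0, 155.8], [439.6, 155.9]]
0.8 [[197.4, 161.1], [448.1, 161.3]]
0.9 [[187.9, 169.9], [457.6, 170.1]]
1.0 [[177.7, 182.7], [467.8, 182.9]]
```

The corners match about 0.98 rad, well past 0.75.

```bash
python3 -c "
from workcell import manip
print(manip.hand_in())"
```

```text
the job is handed in; nothing more can be done
None
```

The job is handed in: the clip lies flat inside the tray, the lid stands open by itself at about 0.98 rad (56°, against the 50° asked), the paddle is back in its dish, and no bystander looked disturbed in the last pictures. The verdict was not shown.

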